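Bolt the backup drive into its dock

TASK

Move the drive cartridge from the charging cradle into the bay of the lock-up dock, lowering it gently and upright until it stands fully down. Then slide the dock's barrel bolt all the way across over the cartridge and turn its handle down into the notch, so that the cartridge is locked in. Leave the other things on the desk where they are.

Things in the scene. Friction and masses are not known exactly. Their poses are not given: they have to be found in the camera images.
- cartridge_centre (a point): Centre (46 mm above the underside) of the drive cartridge, a loose upright plain aluminium block, 56 mm along its own x, 42 mm along its own y, 92 mm high, 0.15 to 0.31 kg. A half turn about z makes no difference. It starts standing in the cradle, its x and y within a degree or so of the cradle's.
- cradle: Black charging cradle fixed to the desk: foot 96 mm (x) by 80 mm (y), 8 mm thick; origin in the middle of the underside. Upright cheeks 103 mm high, 52 mm wide, stand 2 mm from the cartridge on the +x and -x sides (outer faces at 37 mm, low ribs at 44 mm). Open at +y, -y and above: there the cartridge can be gripped only across its 42 mm width (y).
- dock: Grey metal lock-up dock fixed to the desk; base 90 mm (x), 8 mm thick, from -106 to +104 mm along y; origin on the desk. On the -y side of the bay a barrel (top 121 mm up) holds the bolt along the dock's y, at x = 0, 110 mm up. The handle stands in a slot on top; the barrel's front (-x) wall lets it turn down only at one notch 12 mm wide; a strap (top 125 mm up) stops it in line with the notch.
- bay (a point): Middle of the bay's floor, 8 mm above the desk, 44 mm along dock +y; axes as the dock's. The cartridge stands here, its x along dock x. Pocket 63 (x) by 49 mm (y), bevelled lips up to 40 mm above the desk. Cheeks 28 mm off at +y and -y rise above the cartridge, so here it can be held only across its 56 mm length (x): set it down on the desk before and take it again a quarter turn round.
- knob (a point): Centre of the black ball (22 mm) at the end of the bolt's handle (9 mm round bar), 50 mm from the bolt's axis. At the start it is above the axis, 160 mm above the desk. Turned down, it swings towards the dock's -x side about the bolt's axis until it lies level, 110 mm above the desk and 50 mm out from the axis.
- bolt (a joint): Travel of the bolt in m: 0 drawn fully back, growing as it slides along dock +y over the bay. Starts at 0 to 5 mm. The stop at the notch lies somewhere between 66 and 80 mm of travel; where exactly differs from dock to dock and is not reported: slide until it is felt. Friction 2 to 3 N. The bolt clears the top of a cartridge that stands fully down by 3 mm.
- bolt_handle (a joint): Angle of the bolt's handle in rad: 0 upright, growing as it is turned down towards the dock's -x side, about 1.6 when it lies in the notch. It starts at 0 to 0.1, stays where it is left and turns with under 2 N at the ball. Away from the notch the barrel's wall stops it at about 0.2.
- candle: Bystander, to be left alone: pillar candle, 67 mm across, 79 mm high; origin in the middle of its underside.
- carton_small: Bystander, to be left alone: shallow open cardboard tray, 110x150 mm, 24 mm high; origin in the middle of its underside.
- stamp: Bystander, to be left alone: hand stamp standing in the middle of the desk, 30x46 mm foot, 56 mm high; origin in the middle of its underside.
- blue_tape: Bystander, to be left alone: roll of tape in a flat round case in the middle of the desk, 62x75 mm, 24 mm high; origin in the middle of its underside.
- highlighter: Bystander, to be left alone: highlighter pen lying near the desk's front edge, 120 mm long, 16 mm high; origin in the middle of its underside.

How it is judged:
On the way, in this order (a step that is already met when the one before it is completed fails the run):
1. the cartridge stands fully down in the bay while the bolt is still drawn back (x of cartridge_centre in the frame of bay between -0.006 and 0.006 m and y of cartridge_centre in the frame of bay between -0.006 and 0.006 m and z of cartridge_centre in the frame of bay between 0.042 and 0.05 m and angle between cartridge_centre's own z axis and vertical below 0.07 rad and value of joint bolt below 0.03 m), for 0.3 s.
2. the bolt is slid across over the cartridge (x of cartridge_centre in the frame of bay between -0.006 and 0.006 m and y of cartridge_centre in the frame of bay between -0.006 and 0.006 m and z of cartridge_centre in the frame of bay between 0.042 and 0.05 m and angle between cartridge_centre's own z axis and vertical below 0.07 rad and value of joint bolt above 0.062 m), for 0.1 s.
At the end, for the whole second after the job is handed in: The cartridge stands at rest in the dock's bay: its centre within 6 mm of the bay's middle along both level axes and within 4 mm of 46 mm above the bay's floor, leaning less than 0.07 rad; the bolt is at more than 62 mm of travel and its handle is turned down by more than 1.35 rad, in the notch (all of step 2 and value of joint bolt_handle above 1.35 rad and linear speed of cartridge below 0.02 m/s); the robot touches nothing.
It fails at once if the cartridge is let drop into the bay (faster than 0.4 m/s there) (horizontal distance between cartridge_centre and bay below 0.03 m and linear speed of cartridge above 0.4 m/s and z of cartridge_centre in the frame of bay below 0.1 m).
It fails at once if the cartridge is tipped over (angle between cartridge_centre's own z axis and vertical above 0.7 rad).
It fails at once if a bystander (candle, cardboard tray, stamp, tape or highlighter) is moved by more than 30 mm (distance of any of candle, carton_small, stamp, blue_tape, highlighter from where it was at the start of the episode above 0.03 m).
It also fails if it takes over 72 s, if anything falls off the work surface, if the arm or the gripper's body presses on something with over 40 N, if the wrist force passes 120 N, or if a joint passes its speed limit or range.

ROBOT

A 6-joint arm with a two-finger parallel gripper is mounted at the origin on a cart in front of the work surface, level with it; the furniture and walls round the work are solid. World frame = base frame: x ahead of the robot, y to its left, z up, the work surface at z = 0. Lengths are in m, angles in rad, forces in N, time in s.
With the tool pointing down it reaches from about 0.375 to 0.9 m from the base axis. Payload 3.1 kg.
Tool frame: the origin (TCP) lies at the very end of the fingers, on their centre line; the grasp point (between the pads) lies 19 mm behind it (grip_depth is the distance from the TCP to the grasp point, in m); z points along the fingers, y is the line along which they close (so a half turn about z gives the same grasp; the last joint's range is limited). The gripper opens to 85 mm and grips with 20 to 120 N. Pads are 22 mm wide; open, the fingers measure 114 mm over their backs; the gripper's body (76 mm by 85 mm) begins 54 mm behind the grasp point. The pads swing forward as they close: fully open they stand 13 mm farther back than shut.
Start: joints at [1.103, 0.527, 1.433, -0, 1.181, -0.178], TCP at [0.178, 0.599, 0.231] pointing down, gripper open.
Joint ranges: [-3.08, 3.08], [-0.75, 2.2], [0.22, 2.44], [-1.43, 4.57], [0, 2.65], [-2.85, 2.85]. Speed limits (rad/s): [2.79, 2.79, 3.14, 3.14, 3.14, 3.14].

INTERFACE

Orientations are given as a unit quaternion [x, y, z, w].
In Python, from station import * gives the robot as it stands.
- The arm moves only by the tool apply_moves, never from a script. Its argument "plan" is a list of rows, each a list of 7 numbers: the shift along the tool's x, y, z in m, then the turn, a rotation vector about the tool's x, y, z in rad, then the gripper command: -1 is fully open, 1 is shut, values between are in proportion. In form: [[dx, dy, dz, wx, wy, wz, jaw], ...]. A call has 1 to 8 rows; each row shifts and turns the commanded pose from where the row before left it, along the tool's axes as they then stand; what a row does not reach is not made up. A row lasts 1/8 s, in which the tool goes at most 62.5 mm and 10.7 degrees, less where a joint would pass 70% of its speed; a pose out of reach is approached as far as the arm can. A call is refused whole if a number of a shift passes 0.0625 or a number of a turn 0.188, either way. A call with a gripper value outside its range is refused whole. The fingers move at their own pace and stop on an object; "force" is the grip in N (left out, the last holds). Time passes only in rows, so rows that do not move let the fingers close. It gives the time, the measured TCP pose, the force, the opening and the grip force at its end, in the units of the state.
- sense(): the state, without advancing time (a new reading comes with each control period).
- snapshot(name): name is "side" or "top"; returns the picture (384x512x3 uint8, red, green, blue); there is no depth.
- calibration(name): a dict with "camera_matrix" (3x3 intrinsics, pixels), "R" (3x3) and "t" (3): a world point X has camera coordinates R X + t. Camera axes: x right, y down, z forward; pixel columns grow to the right and rows downward; lengths in m; the calibration is good to about 2 mm. A picture is of the moment at which its call begins. calibration takes no time and is no camera call.
- sign_off(): hands the job in; it is judged then, once.
The state is a dict: "t": time; "q": joint angles; "qd": joint speeds; "tau": joint torques, N m; "tcp_pos": TCP position; "tool_rot": TCP orientation; "force": force on the tool from outside, world axes, zero at the start; "ft_torque": the same for the moment, N m; "finger_gap": opening from 0.0 (shut) to 1.0 (fully open); "gripper_force": force on a finger pad.
Only numpy, scipy, OpenCV 4.12 (cv2) and the standard library are available. Lean on these libraries where they do the work, as an engineer would, in place of code of your own. Each camera call takes 0.05 s, during which the arm holds its last target. There are 200 camera calls.

## Working session

There is one attempt and no reset: what is moved stays moved. The work goes in short steps, Python scripts to look and compute and a tool call to move; the robot and the scene stay as the last step left them, time stands still between calls to the robot, and variables do not carry over. Pictures are saved under pics/ and viewed, at most 10 in all, crops included, and the job is handed in when it is done.

Besides the shell and the picture viewer there is one more tool, called after "Call:" as name(argument=value, ...) on one line, values as JSON. apply_moves: Moves the arm, as the interface text tells. Its arguments: {"type":"object","properties":{"plan":{"type":"array"},"force":{"type":"number"}},"required":["plan"]}

```bash
mkdir -p pics; ls; python3 - <<'E'
from station import *
import cv2
s=sense();print(s)
for n in("side","top"):
    im=snapshot(n);cv2.imwrite(f"pics/{n}0.png",im[:,:,::-1]);c=calibration(n);print(n,c)
E
```

```text
pics
{'t': 0.0, 'q': array([ 1.10351041e+00,  5.28479351e-01,  1.43393388e+00, -1.16432825e-05,
        1.18137089e+00, -1.78491990e-01]), 'qd': array([ 0.00156451,  0.00051016,  0.00032634,  0.0011513 , -0.00061056,
       -0.00097665]), 'tau': array([ 1.14545583e-04, -4.42349946e+01, -1.78022522e+01, -2.47319131e-04,
        8.59510998e-03, -2.46893652e-07]), 'tcp_pos': array([0.17763546, 0.59846783, 0.23031547]), 'tool_rot': array([ 1.43893416e-01,  9.89592585e-01, -1.04081606e-03, -3.42579012e-04]), 'force': array([ 0.25267782, -0.61190728,  0.775854  ]), 'ft_torque': array([-0.01471253,  0.03341601, -0.00114724]), 'gripper_force': 0.0, 'finger_gap': 0.9974764415812932}
side {'camera_matrix': array([[391.42646592,   0.        , 261.26126389],
       [  0.        , 391.42646592, 193.00184586],
       [  0.        ,   0.        ,   1.        ]]), 'R': array([[ 0.83462841, -0.55076482,  0.00731556],
       [-0.37163663, -0.57288122, -0.73054317],
       [ 0.40654843,  0.60701336, -0.68282733]]), 't': array([-0.45985255,  0.34595728,  1.01911289])}
top {'camera_matrix': array([[404.65139742,   0.        , 250.15639911],
       [  0.        , 404.65139742, 189.22535115],
       [  0.        ,   0.        ,   1.        ]]), 'R': array([[ 0.33586609, -0.9418749 ,  0.00810162],
       [-0.88799743, -0.31949854, -0.33072835],
       [ 0.31409319,  0.10388622, -0.94369122]]), 't': array([-0.15753853,  0.57815785,  1.16036408])}
```

View pics/side0.png

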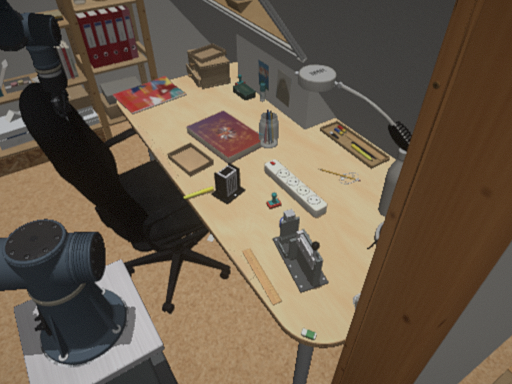

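View pics/top0.png

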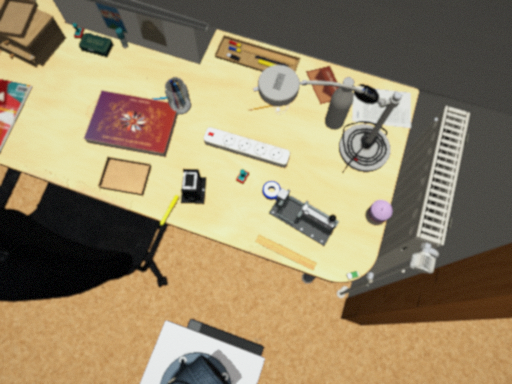

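The side view shows the cradle with the cartridge at about (228,182) and the dock at about (300,250), its knob near (316,245). In the top view the cradle is at about (193,185) and the dock at about (305,217). The stamp is at (242,176) and the tape at (272,190). Next I'll enlarge both objects from both views.

```bash
cat > h.py <<'E'
from station import *
import numpy as np, cv2
from scipy.spatial.transform import Rotation as Ro
C={n:calibration(n) for n in("side","top")}
def proj(n,X):
    c=C[n];p=(np.atleast_2d(X)@c["R"].T+c["t"])@c["camera_matrix"].T
    return p[:,:2]/p[:,2:]
def ray(n,uv,z):
    c=C[n];d=c["R"].T@np.linalg.solve(c["camera_matrix"],[uv[0],uv[1],1]);o=-c["R"].T@c["t"]
    return o+d*(z-o[2])/d[2]
def crop(im,u,v,w,h,k):
    return cv2.resize(im[v:v+h,u:u+w],None,fx=k,fy=k,interpolation=cv2.INTER_CUBIC)
E
python3 - <<'E'
from h import *
a=cv2.imread("pics/side0.png");b=cv2.imread("pics/top0.png")
def grid(im,u,v,w,h,k):
    o=crop(im,u,v,w,h,k)
    for x in range((u+9)//10*10,u+w,10): cv2.putText(o,str(x),((x-u)*k,8),0,.28,(0,0,255));cv2.line(o,((x-u)*k,10),((x-u)*k,14),(0,0,255))
    for y in range((v+9)//10*10,v+h,10): cv2.putText(o,str(y),(0,(y-v)*k+3),0,.28,(0,0,255))
    return o
cr=np.hstack([grid(a,200,155,55,60,7),grid(b,170,155,55,60,7)])
cv2.imwrite("pics/cr.png",cr)
dk=np.hstack([grid(a,262,200,75,100,5),grid(b,260,170,85,100,5)])
cv2.imwrite("pics/dk.png",dk)
for n,p in(("side",(228,195)),("top",(193,195)),("top",(305,222)),("side",(300,265)),("top",(242,177)),("top",(272,190)),("top",(382,210))):print(n,p,ray(n,p,0))
print(proj("top",sense()["tcp_pos"]),proj("side",sense()["tcp_pos"]))
E
```

```text
side (228, 195) [0.56038771 0.22801371 0.        ]
top (193, 195) [0.5462274  0.23086025 0.        ]
top (305, 222) [ 0.5839584 -0.1501466  0.       ]
side (300, 265) [ 0.58868344 -0.15235775  0.        ]
top (242, 177) [0.66254626 0.09850371 0.        ]
top (272, 190) [ 6.52705000e-01 -1.26880532e-02 -2.22044605e-16]
top (382, 210) [ 0.70976657 -0.3790605   0.        ]
[[ -1.48830288 247.56294321]] [[ 68.30221321 123.21616836]]
```

View pics/cr.png

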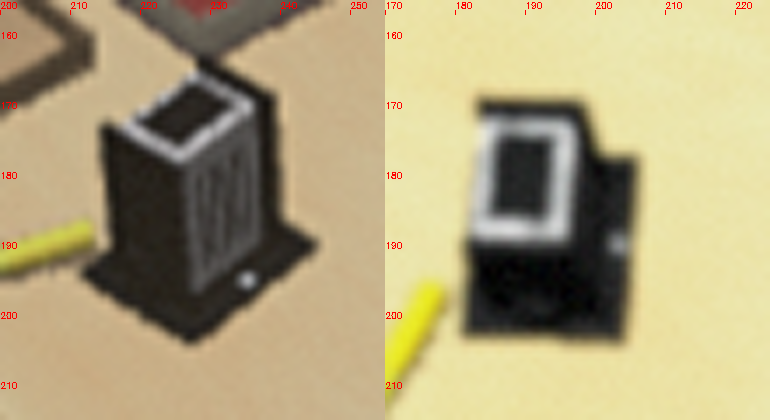

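View pics/dk.png

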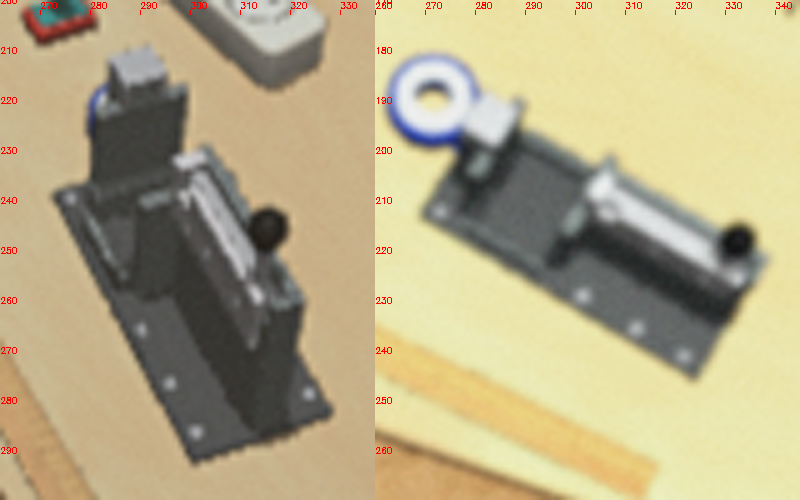

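```bash
cat > fit.py <<'E'
from h import *
from scipy.optimize import least_squares
def W(p,L): 
    c,s=np.cos(p[2]),np.sin(p[2]);L=np.atleast_2d(L)
    return np.c_[p[0]+c*L[:,0]-s*L[:,1],p[1]+s*L[:,0]+c*L[:,1],L[:,2]]
def fit(obs,p0):
    f=lambda p:np.concatenate([(proj(n,W(p,L))[0]-uv) for n,L,uv in obs])
    r=least_squares(f,p0,loss="soft_l1");print(r.x,np.degrees(r.x[2]),"\n",np.round(f(r.x).reshape(-1,2),1).tolist());return r.x
if __name__=="__main__":
    S,T="side","top"
    print("cradle");print([np.round(ray(T,p,0),3) for p in((181,202.6),(204.3,203.9),(206,177.4))])
    cr=fit([(T,(-.048,.04,0),(181,202.6)),(T,(-.048,-.04,0),(204.3,203.9)),(T,(.048,-.04,0.004),(206,177.4)),
     (S,(-.048,.04,0),(211.4,193.9)),(S,(-.048,-.04,0),(227.4,204.1)),(S,(.048,-.04,.004),(245.3,189.7))],[.56,.23,0])
    print("cart top from corners z=.1")
    for n,P in((T,((183.6,171.9),(197.9,171.9),(196.7,189.3),(182.1,189))),(S,((228,165),(236.3,170),(225.7,178.4),(216.5,172.5)))):
        q=np.array([ray(n,p,.1) for p in P]);print(n,np.round(q[:,:2],3).tolist(),q.mean(0))
    print("dock")
    dk=fit([(T,(-.045,-.106,0),(324.4,246)),(T,(-.045,.104,0),(269.4,213)),(T,(.045,-.106,0.004),(338.6,221.6)),
     (S,(-.045,.104,.004),(272.8,239)),(S,(-.045,-.106,0),(300.6,292.6)),(S,(.045,-.106,0),(328.2,282))],[.58,-.15,-.3])
    kn=[ray(T,(332.4,218.2),.16),ray(S,(315.4,245.8),.16)];print("knob",kn)
    c,s=np.cos(dk[2]),np.sin(dk[2])
    for k in kn: d=k[:2]-dk[:2];print("knob in dock",[c*d[0]+s*d[1],-s*d[0]+c*d[1]])
    print("bay",W(dk,(0,.044,.008)))
E
python3 fit.py
```

```text
cradle
[array([0.508, 0.258, 0.   ]), array([0.53 , 0.184, 0.   ]), array([0.62 , 0.213, 0.   ])]
[0.56589351 0.23688629 0.30235194] 17.323490043266688 
 [[-0.7, -0.3], [0.0, -0.6], [0.4, -1.4], [-0.9, 1.3], [-0.2, 1.3], [0.1, 0.3]]
cart top from corners z=.1
top [[0.581, 0.263], [0.596, 0.221], [0.541, 0.203], [0.526, 0.246]] [0.56082397 0.23319708 0.1       ]
side [[0.587, 0.264], [0.597, 0.225], [0.545, 0.207], [0.534, 0.25]] [0.56600789 0.23675655 0.1       ]
dock
[ 0.59708625 -0.13737395 -0.21074496] -12.074796611249011 
 [[-0.0, -0.7], [-1.0, -0.8], [-1.0, 0.4], [-0.6, -0.2], [0.3, 1.0], [1.2, 1.8]]
knob [array([ 0.57402859, -0.21312914,  0.16      ]), array([ 0.57694403, -0.21337537,  0.16      ])]
knob in dock [np.float64(-0.006700412329979779), np.float64(-0.07890252438093989)]
knob in dock [np.float64(-0.003797969975684431), np.float64(-0.07853343419851366)]
bay [[ 0.60629054 -0.09434744  0.008     ]]
```

```bash
cat > go.py <<'E'
import sys
from h import *
def yaw(s): 
    y=Ro.from_quat(s["tool_rot"]).as_matrix()[:,1];return np.arctan2(y[1],y[0])
def plan(x,y,z,deg,n):
    s=sense();th=yaw(s);d=(np.radians(deg)-th+np.pi)%(2*np.pi)-np.pi
    v=(np.array([x,y,z])-s["tcp_pos"])/n
    print("now",np.round(s["tcp_pos"],4),round(np.degrees(th),2),"tilt",np.round(Ro.from_quat(s["tool_rot"]).as_matrix()[:2,2],4),"F",np.round(s["force"],1),"gap",round(s["finger_gap"],3),"gf",round(s["gripper_force"],1),"t",round(s["t"],2),"q6",round(s["q"][5],2))
    for i in range(n):
        t=th+d*i/n
        print([round(float(-v[0]*np.sin(t)+v[1]*np.cos(t)),4),round(float(v[0]*np.cos(t)+v[1]*np.sin(t)),4),round(float(-v[2]),4),0,0,round(float(-d/n),4)])
if __name__=="__main__": a=list(map(float,sys.argv[1:]));plan(*a[:4],int(a[4]))
E
python3 go.py .565 .236 .22 107.3 10
python3 -c "
from h import *
for p in((150,190),(178,198),(165,215),(220,240),(242,176)):print(p,ray('top',p,0))"
```

```text
now [0.1777 0.5986 0.2304] 73.45 tilt [-0.0009 -0.0018] F [-0.8 -0.9 -0.4] gap 1.0 gf 0.0 t 0.1 q6 -0.18
[-0.0475, -0.0237, 0.001, 0, 0, -0.0591]
[-0.046, -0.0265, 0.001, 0, 0, -0.0591]
[-0.0443, -0.0292, 0.001, 0, 0, -0.0591]
[-0.0425, -0.0317, 0.001, 0, 0, -0.0591]
[-0.0406, -0.0342, 0.001, 0, 0, -0.0591]
[-0.0385, -0.0365, 0.001, 0, 0, -0.0591]
[-0.0363, -0.0387, 0.001, 0, 0, -0.0591]
[-0.0339, -0.0408, 0.001, 0, 0, -0.0591]
[-0.0315, -0.0427, 0.001, 0, 0, -0.0591]
[-0.0289, -0.0445, 0.001, 0, 0, -0.0591]
(150, 190) [ 5.13771258e-01  3.73478176e-01 -2.22044605e-16]
(178, 198) [0.51949876 0.27395117 0.        ]
(165, 215) [0.45077303 0.29113507 0.        ]
(220, 240) [0.43386122 0.09079203 0.        ]
(242, 176) [0.66597798 0.09975328 0.        ]
```

Call:
apply_moves(plan=[[-0.0475, -0.0237, 0.001, 0, 0, -0.059, -1], [-0.046, -0.0265, 0.001, 0, 0, -0.059, -1], [-0.044, -0.029, 0.001, 0, 0, -0.059, -1], [-0.0425, -0.0315, 0.001, 0, 0, -0.059, -1], [-0.0405, -0.034, 0.001, 0, 0, -0.059, -1], [-0.0385, -0.0365, 0.001, 0, 0, -0.059, -1], [-0.036, -0.039, 0.001, 0, 0, -0.059, -1], [-0.034, -0.041, 0.001, 0, 0, -0.059, -1]])

```text
t: 1.1
tcp_pos: [0.4881, 0.3077, 0.2229]
tool_rot: [-0.092, 0.996, -0.0, -0.0]
force: [1.1, 0.2, -1.0]
finger_gap: 0.999
gripper_force: 0.0
```

Call:
apply_moves(plan=[[-0.0315, -0.0425, 0.001, 0, 0, -0.059, -1], [-0.029, -0.0445, 0.001, 0, 0, -0.059, -1], [0, 0, 0, 0, 0, 0, -1]])

```text
t: 1.48
tcp_pos: [0.5678, 0.2337, 0.2207]
tool_rot: [-0.148, 0.989, -0.0, 0.001]
force: [0.0, 0.6, 0.1]
finger_gap: 1.001
gripper_force: 0.0
```

```bash
python3 go.py .565 .236 .052 107.3 5; python3 - <<'E'
from h import *
a=snapshot("side")[:,:,::-1];b=snapshot("top")[:,:,::-1]
cv2.imwrite("pics/c1.png",np.hstack([crop(a,190,110,80,100,5),crop(b,160,120,70,100,5)]))
E
```

```text
now [0.5678 0.2337 0.2207] 106.97 tilt [ 0.0012 -0.0006] F [0.  0.6 0.1] gap 1.001 gf 0.0 t 1.48 q6 -1.66
[0.0004, 0.0006, 0.0337, 0, 0, -0.0012]
[0.0004, 0.0006, 0.0337, 0, 0, -0.0012]
[0.0004, 0.0006, 0.0337, 0, 0, -0.0012]
[0.0004, 0.0006, 0.0337, 0, 0, -0.0012]
[0.0004, 0.0006, 0.0337, 0, 0, -0.0012]
```

View pics/c1.png

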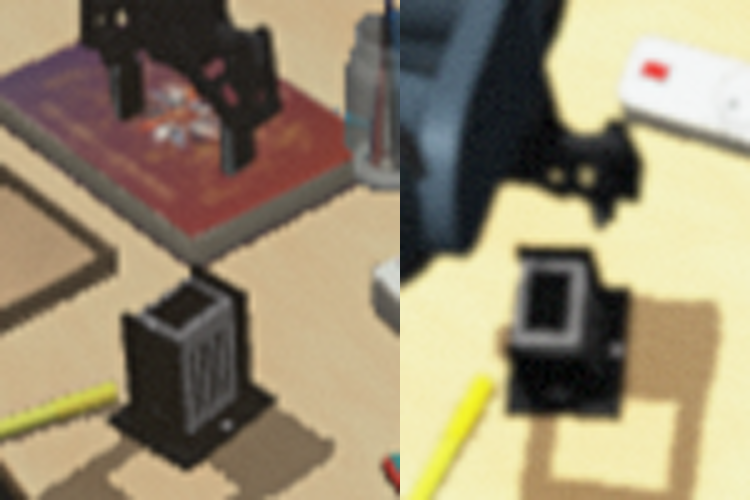

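Both fingers hang squarely over the cradle. In the side view their tips are at about (216,134) and (237,144), straddling the cartridge's width, so I'll descend and grip.

Call:
apply_moves(plan=[[0.001, 0.001, 0.034, 0, 0, -0.003, -1], [0.001, 0.001, 0.034, 0, 0, -0.003, -1], [0, 0.001, 0.034, 0, 0, 0, -1], [0, 0, 0.034, 0, 0, 0, -1], [0, 0, 0.032, 0, 0, 0, -1], [0, 0, 0, 0, 0, 0, 0], [0, 0, 0, 0, 0, 0, 0.3], [0, 0, 0, 0, 0, 0, 0.5]], force=40)

```text
t: 2.58
tcp_pos: [0.5629, 0.2397, 0.055]
tool_rot: [-0.153, 0.988, 0.0, 0.002]
force: [0.0, 0.4, 1.0]
finger_gap: 0.489
gripper_force: 44.9
```

Call:
apply_moves(plan=[[0, 0, 0, 0, 0, 0, 1], [0, 0, 0, 0, 0, 0, 1], [0, 0, 0, 0, 0, 0, 1]])

```text
t: 2.95
tcp_pos: [0.563, 0.2396, 0.055]
tool_rot: [-0.153, 0.988, 0.0, 0.001]
force: [-1.0, 1.4, 6.1]
finger_gap: 0.485
gripper_force: 45.7
```

Call:
apply_moves(plan=[[0, 0, -0.01, 0, 0, 0, 1], [0, 0, -0.02, 0, 0, 0, 1], [0, 0, -0.03, 0, 0, 0, 1], [0, 0, -0.03, 0, 0, 0, 1], [0, 0, -0.03, 0, 0, 0, 1], [0, 0, 0, 0, 0, 0, 1]])

```text
t: 3.7
tcp_pos: [0.5636, 0.2392, 0.1759]
tool_rot: [-0.153, 0.988, 0.0, 0.003]
force: [-0.2, -0.3, -1.4]
finger_gap: 0.489
gripper_force: 45.0
```

```bash
python3 go.py .54 .07 .1 77.9 6
```

```text
now [0.5636 0.2392 0.1759] 107.6 tilt [0.0056 0.001 ] F [-0.2 -0.3 -1.4] gap 0.489 gf 45.0 t 3.7 q6 -1.66
[0.0123, -0.0257, 0.0126, 0, 0, 0.0864]
[0.01, -0.0267, 0.0126, 0, 0, 0.0864]
[0.0077, -0.0274, 0.0126, 0, 0, 0.0864]
[0.0053, -0.028, 0.0126, 0, 0, 0.0864]
[0.0029, -0.0283, 0.0126, 0, 0, 0.0864]
[0.0004, -0.0285, 0.0126, 0, 0, 0.0864]
```

Call:
apply_moves(plan=[[0.012, -0.026, 0, 0, 0, 0.086, 1], [0.01, -0.027, 0, 0, 0, 0.086, 1], [0.008, -0.027, 0, 0, 0, 0.086, 1], [0.005, -0.028, 0, 0, 0, 0.086, 1], [0.003, -0.028, 0.02, 0, 0, 0.086, 1], [0, -0.028, 0.03, 0, 0, 0.086, 1], [0, 0, 0.03, 0, 0, 0, 1], [0, 0, 0.03, 0, 0, 0, 1]])

```text
t: 4.7
tcp_pos: [0.538, 0.0697, 0.0611]
tool_rot: [0.105, 0.994, -0.0, -0.001]
force: [-1.2, -0.8, -1.6]
finger_gap: 0.486
gripper_force: 44.8
```

```bash
python3 go.py .54 .07 .047 77.9 1
```

```text
now [0.538  0.0697 0.0611] 77.97 tilt [-0.0026  0.0001] F [-1.2 -0.8 -1.6] gap 0.486 gf 44.8 t 4.7 q6 -1.44
[-0.0019, 0.0007, 0.0141, 0, 0, 0.0011]
```

Call:
apply_moves(plan=[[0, 0, 0.005, 0, 0, 0, 1], [0, 0, 0.004, 0, 0, 0, 1], [0, 0, 0.003, 0, 0, 0, 1], [0, 0, 0.001, 0, 0, 0, 1], [0, 0, 0, 0, 0, 0, 1]])

```text
t: 5.32
tcp_pos: [0.5396, 0.0704, 0.0509]
tool_rot: [0.104, 0.995, -0.0, 0.001]
force: [0.4, 0.4, -1.0]
finger_gap: 0.485
gripper_force: 44.8
```

Call:
apply_moves(plan=[[0, 0, 0.002, 0, 0, 0, 1], [0, 0, 0.001, 0, 0, 0, 1], [0, 0, 0.001, 0, 0, 0, 1], [0, 0, 0, 0, 0, 0, 1]])

```text
t: 5.82
tcp_pos: [0.5393, 0.0704, 0.047]
tool_rot: [0.104, 0.995, -0.0, 0.0]
force: [-1.6, -1.0, 4.9]
finger_gap: 0.486
gripper_force: 45.4
```

Call:
apply_moves(plan=[[0, 0, 0, 0, 0, 0, -1], [0, 0, 0, 0, 0, 0, -1], [0, 0, 0, 0, 0, 0, -1], [0, 0, -0.03, 0, 0, 0, -1], [0, 0, -0.045, 0, 0, 0, -1], [0, 0, -0.02, 0, 0, 0.18, -1], [0, 0, 0, 0, 0, 0.18, -1], [0, 0, 0, 0, 0, 0.18, -1]])

```text
t: 6.82
tcp_pos: [0.5394, 0.0704, 0.1418]
tool_rot: [0.368, 0.93, 0.0, 0.0]
force: [-0.6, -0.7, -0.3]
finger_gap: 1.0
gripper_force: 0.0
```

Call:
apply_moves(plan=[[0, 0, 0, 0, 0, 0.18, -1], [0, 0, 0, 0, 0, 0.18, -1], [0, 0, 0, 0, 0, 0.18, -1], [0, 0, 0, 0, 0, 0.18, -1], [0, 0, 0, 0, 0, 0.16, -1], [0, 0, 0, 0, 0, 0.15, -1], [0, 0, 0, 0, 0, 0, -1]])

```text
t: 7.7
tcp_pos: [0.5391, 0.0704, 0.1412]
tool_rot: [0.776, 0.631, -0.0, -0.0]
force: [-0.3, 0.1, -0.1]
finger_gap: 1.001
gripper_force: 0.0
```

```bash
python3 go.py .5393 .0704 .057 -12.1 3;python3 - <<'E'
from h import *
a=snapshot("side")[:,:,::-1];b=snapshot("top")[:,:,::-1]
cv2.imwrite("pics/c2.png",np.hstack([crop(a,220,140,80,110,5),crop(b,190,130,70,110,5)]))
E
```

```text
now [0.5391 0.0704 0.1412] -11.82 tilt [-0.0003  0.    ] F [-0.3  0.1 -0.1] gap 1.001 gf 0.0 t 7.7 q6 0.13
[0.0, 0.0001, 0.0281, 0, 0, 0.0017]
[0.0, 0.0001, 0.0281, 0, 0, 0.0017]
[0.0, 0.0001, 0.0281, 0, 0, 0.0017]
```

View pics/c2.png

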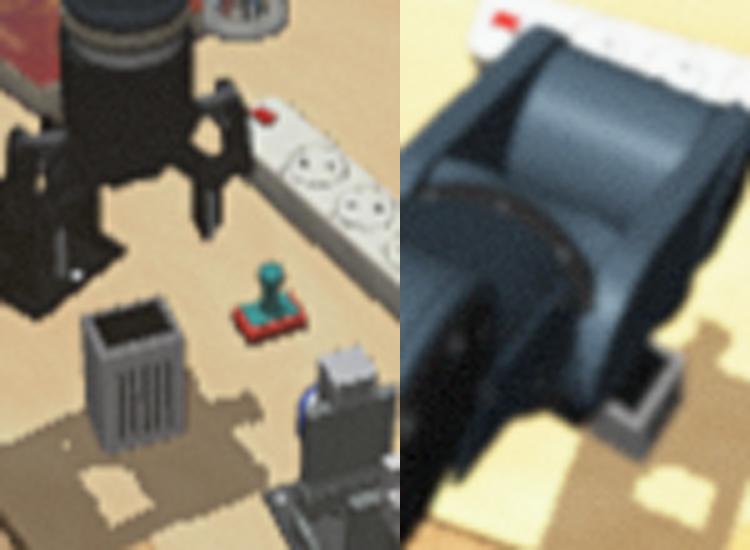

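The cartridge stands upright on the desk, with its base at about (247,229) in the side view. The turned gripper is open above it and clear of the stamp, so I'll descend and regrip.

Call:
apply_moves(plan=[[0, 0, 0.03, 0, 0, 0.005, -1], [0, 0, 0.03, 0, 0, 0, -1], [0, 0, 0.024, 0, 0, 0, -1], [0, 0, 0, 0, 0, 0, -0.3], [0, 0, 0, 0, 0, 0, 0], [0, 0, 0, 0, 0, 0, 1], [0, 0, 0, 0, 0, 0, 1], [0, 0, 0, 0, 0, 0, 1]])

```text
t: 8.8
tcp_pos: [0.5395, 0.0704, 0.0577]
tool_rot: [0.778, 0.628, 0.0, 0.0]
force: [-1.1, -0.0, -1.8]
finger_gap: 0.649
gripper_force: 42.6
```

Call:
apply_moves(plan=[[0, 0, -0.01, 0, 0, 0, 1], [0, 0, -0.03, 0, 0, 0, 1], [0, 0, -0.05, 0, 0, 0, 1], [0, 0, -0.05, 0, 0, 0, 1], [0, 0, -0.01, 0, 0, 0, 1], [0, 0, 0, 0, 0, 0, 1]])

```text
t: 9.55
tcp_pos: [0.5391, 0.0704, 0.2078]
tool_rot: [0.778, 0.628, 0.0, 0.0]
force: [-0.5, 0.3, -1.5]
finger_gap: 0.654
gripper_force: 43.2
```

```bash
python3 go.py .606 -.094 .205 -12.1 5
```

```text
now [0.5391 0.0704 0.2078] -12.2 tilt [ 0.001  -0.0001] F [-0.5  0.3 -1.5] gap 0.654 gf 43.2 t 9.55 q6 0.14
[-0.0293, 0.02, 0.0006, 0, 0, -0.0004]
[-0.0293, 0.02, 0.0006, 0, 0, -0.0004]
[-0.0293, 0.02, 0.0006, 0, 0, -0.0004]
[-0.0293, 0.02, 0.0006, 0, 0, -0.0004]
[-0.0293, 0.02, 0.0006, 0, 0, -0.0004]
```

Call:
apply_moves(plan=[[-0.029, 0.02, 0, 0, 0, 0, 1], [-0.029, 0.02, 0, 0, 0, 0, 1], [-0.029, 0.02, 0, 0, 0, 0, 1], [-0.029, 0.02, 0, 0, 0, 0, 1], [-0.03, 0.02, 0, 0, 0, 0, 1], [0, 0, 0, 0, 0, 0, 1], [0, 0, 0, 0, 0, 0, 1]])

```text
t: 10.42
tcp_pos: [0.6045, -0.0927, 0.2051]
tool_rot: [0.778, 0.628, -0.001, -0.002]
force: [-0.7, -0.6, -2.2]
finger_gap: 0.644
gripper_force: 43.2
```

```bash
python3 go.py .606 -.094 .205 -12.1 1;python3 - <<'E'
from h import *
def grid(im,u,v,w,h,k):
    o=crop(im,u,v,w,h,k)
    for x in range((u+9)//10*10,u+w,10): cv2.putText(o,str(x),((x-u)*k,8),0,.28,(0,0,255))
    for y in range((v+9)//10*10,v+h,10): cv2.putText(o,str(y),(0,(y-v)*k+3),0,.28,(0,0,255))
    return o
a=snapshot("side")[:,:,::-1];b=snapshot("top")[:,:,::-1]
cv2.imwrite("pics/c3.png",np.hstack([grid(a,255,170,75,100,6),grid(b,260,170,55,100,6)]))
E
```

```text
now [ 0.6045 -0.0927  0.2051] -12.23 tilt [-0.0049  0.0022] F [-0.7 -0.6 -2.2] gap 0.644 gf 43.2 t 10.43 q6 -0.12
[-0.001, 0.0018, 0.0001, 0, 0, -0.0023]
```

View pics/c3.png

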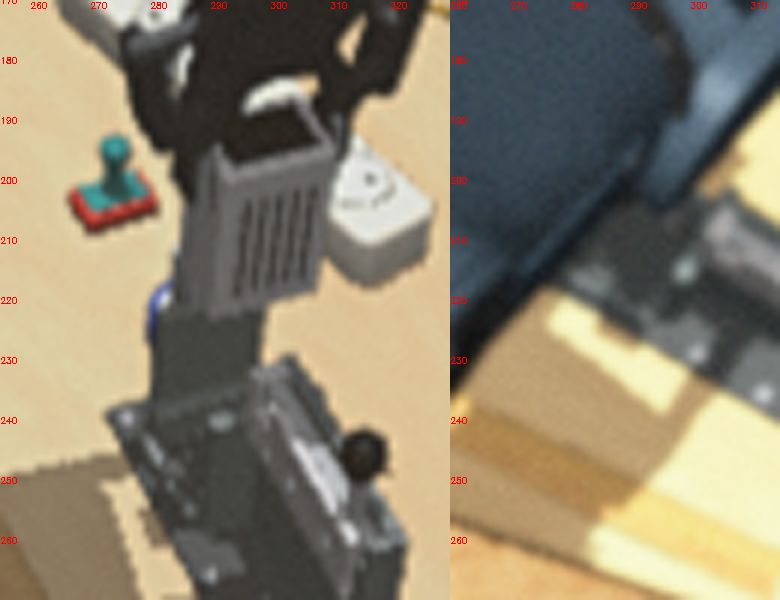

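The cartridge hangs upright over the dock: its bottom corners are at about (284,218), (290,222.5) and (308,218) in the side view, with the bay open below. I'll compare that with the prediction to get the camera bias near the dock.

```bash
python3 - <<'E'
from fit import *
S,T="side","top"
print("cartridge, TCP .6045 -.0927 -12.2")
fit([(S,(-.028,-.021,.1474),(290.3,222.5)),(S,(.028,-.021,.1474),(308,218.3)),(S,(-.028,.021,.1474),(284.2,218.3)),(S,(-.028,-.021,.2394),(292,197)),(S,(.028,-.021,.2394),(310.3,193.5))],[.6,-.09,-.2])
print("dock side only")
d=[(S,(-.045,.104,.004),(272.8,239)),(S,(-.045,-.106,0),(300.6,292.6)),(S,(.045,-.106,0),(328.2,282))]
p=fit(d,[.6,-.13,-.2]);print(W(p,(0,.044,0)))
print("dock top only")
d=[(T,(-.045,-.106,0),(324.4,246)),(T,(-.045,.104,0),(269.4,213)),(T,(.045,-.106,0.004),(338.6,221.6))]
p=fit(d,[.6,-.13,-.2]);print(W(p,(0,.044,0)))
# local refinement: base screws / outlines by color contour of initial images
p=[.597,-.1374,-.2107]
for n,f in((S,"side0"),(T,"top0")):
    im=cv2.imread(f"pics/{f}.png")
    L=[(-.045,.104,.008),(-.045,-.106,.008),(.045,-.106,.008),(.045,.104,.008)]
    print(n,np.round(proj(n,W(p,L)),1).tolist())
    k=5;u,v=(262,200) if n==S else (260,170)
    o=crop(im,u,v,80,100,k)
    for LL,c in((L,(0,0,255)),([(x,y,0) for x,y,_ in L],(0,160,255)),([(a*.0315,.044+b*.0245,.04) for a,b in((-1,-1),(-1,1),(1,1),(1,-1))],(0,255,0)),([(-.008,-.106,.121),(-.008,.012,.121),(.008,.012,.121),(.008,-.106,.121)],(255,255,0))):
        q=((proj(n,W(p,LL))+.5-[u,v])*k).astype(int);cv2.polylines(o,[q],True,c,1)
    cv2.imwrite(f"pics/ov_{n}.png",o)
cv2.imwrite("pics/ov.png",np.hstack([cv2.imread("pics/ov_side.png"),cv2.imread("pics/ov_top.png")]))
E
```

```text
cartridge, TCP .6045 -.0927 -12.2
[ 0.60880925 -0.08873822 -0.20299608] -11.630818555516846 
 [[-0.3, 0.4], [0.0, -0.8], [-0.4, -5.5], [0.0, 2.1], [0.8, 0.3]]
dock side only
[ 0.598587   -0.13411779 -0.21245183] -12.172593399109612 
 [[-0.8, -1.1], [-0.1, -0.1], [0.8, 0.8]]
[[ 0.60786471 -0.09110705  0.        ]]
dock top only
[ 0.59656039 -0.13990506 -0.20593249] -11.799062691271718 
 [[0.8, -0.3], [-0.4, -0.2], [-0.3, 0.6]]
[[ 0.60555751 -0.09683475  0.        ]]
side [[272.2, 238.0], [301.1, 292.1], [329.7, 282.2], [298.1, 230.3]]
top [[268.5, 211.6], [324.8, 244.9], [337.8, 221.7], [282.3, 189.6]]
```

View pics/ov.png

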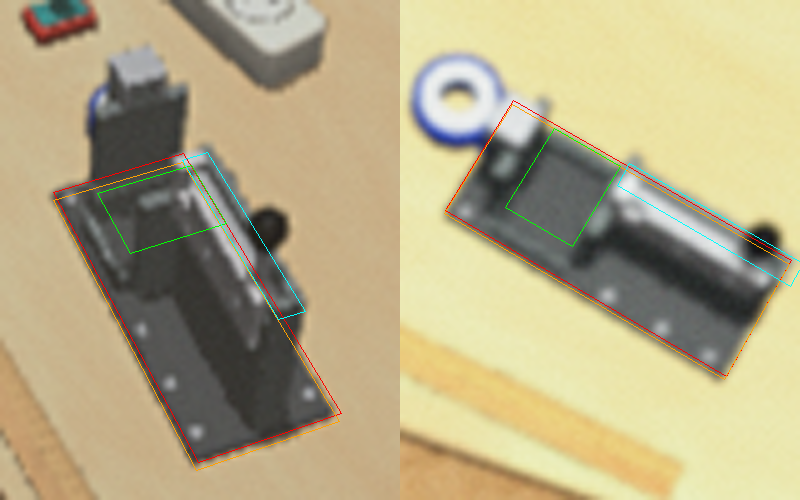

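The overlay puts the bay at about (0.605, -0.0955) once the side camera's bias is removed. That is about 3 mm from where the tool is now. I'll lower in stages and watch the force.

Call:
apply_moves(plan=[[-0.003, 0.001, 0, 0, 0, 0, 1], [0, 0, 0.03, 0, 0, 0, 1], [0, 0, 0.03, 0, 0, 0, 1], [0, 0, 0.02, 0, 0, 0, 1], [0, 0, 0.012, 0, 0, 0, 1], [0, 0, 0, 0, 0, 0, 1]])

```text
t: 11.28
tcp_pos: [0.6061, -0.0962, 0.1147]
tool_rot: [0.778, 0.628, -0.0, -0.001]
force: [0.5, 0.8, -1.4]
finger_gap: 0.654
gripper_force: 43.2
```

```bash
python3 go.py .605 -.0955 .066 -12.1 3;python3 - <<'E'
from h import *
a=snapshot("side")[:,:,::-1]
o=crop(a,255,180,75,100,6);cv2.imwrite("pics/c4.png",o)
E
```

```text
now [ 0.6061 -0.0962  0.1147] -12.18 tilt [-0.0014  0.0004] F [ 0.5  0.8 -1.4] gap 0.654 gf 43.2 t 11.28 q6 -0.13
[0.0002, -0.0004, 0.0162, 0, 0, -0.0005]
[0.0002, -0.0004, 0.0162, 0, 0, -0.0005]
[0.0002, -0.0004, 0.0162, 0, 0, -0.0005]
```

View pics/c4.png

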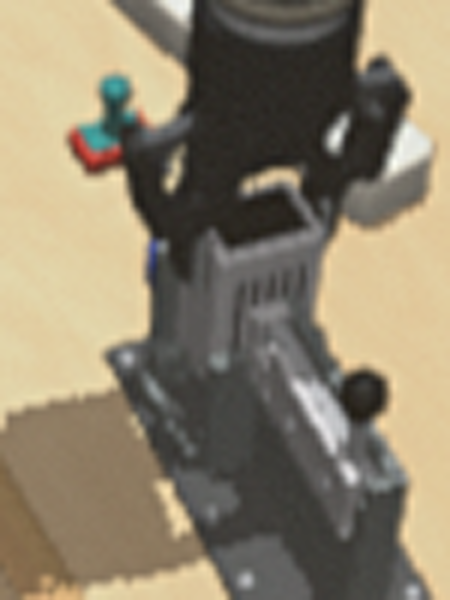

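The cartridge is between the dock's cheeks with no contact force. I'll keep lowering slowly.

Call:
apply_moves(plan=[[0, -0.001, 0.012, 0, 0, 0, 1], [0, 0, 0.006, 0, 0, 0, 1], [0, 0, 0.006, 0, 0, 0, 1], [0, 0, 0, 0, 0, 0, 1]])

```text
t: 11.82
tcp_pos: [0.6051, -0.0963, 0.0907]
tool_rot: [0.778, 0.628, -0.0, -0.001]
force: [0.3, 0.0, -1.3]
finger_gap: 0.647
gripper_force: 43.2
```

Call:
apply_moves(plan=[[0, 0, 0.004, 0, 0, 0, 1], [0, 0, 0.004, 0, 0, 0, 1], [0, 0, 0.004, 0, 0, 0, 1], [0, 0, 0, 0, 0, 0, 1]])

```text
t: 12.32
tcp_pos: [0.6052, -0.0962, 0.0789]
tool_rot: [0.778, 0.628, -0.0, -0.0]
force: [-0.8, 0.2, -2.3]
finger_gap: 0.649
gripper_force: 43.2
```

Call:
apply_moves(plan=[[0, 0, 0.004, 0, 0, 0, 1], [0, 0, 0.004, 0, 0, 0, 1], [0, 0, 0.003, 0, 0, 0, 1], [0, 0, 0, 0, 0, 0, 1]])

```text
t: 12.82
tcp_pos: [0.6053, -0.0963, 0.0679]
tool_rot: [0.778, 0.628, -0.0, -0.0]
force: [-0.8, -0.1, -2.2]
finger_gap: 0.649
gripper_force: 43.2
```

Call:
apply_moves(plan=[[0, 0, 0.001, 0, 0, 0, 1], [0, 0, 0.001, 0, 0, 0, 1], [0, 0, 0, 0, 0, 0, 1]])

```text
t: 13.2
tcp_pos: [0.6055, -0.0963, 0.0663]
tool_rot: [0.778, 0.628, -0.0, -0.0]
force: [0.4, 0.0, -1.8]
finger_gap: 0.652
gripper_force: 43.2
```

Call:
apply_moves(plan=[[0, 0, 0.001, 0, 0, 0, 1], [0, 0, 0.001, 0, 0, 0, 1], [0, 0, 0, 0, 0, 0, 1]])

```text
t: 13.58
tcp_pos: [0.6056, -0.0964, 0.0657]
tool_rot: [0.778, 0.628, 0.0, 0.0]
force: [-2.3, -0.0, 6.3]
finger_gap: 0.648
gripper_force: 43.9
```

The cartridge touched the floor at the predicted height (TCP 0.0657, 6 N). I'll release it, rise and turn for the knob.

Call:
apply_moves(plan=[[0, 0, -0.001, 0, 0, 0, 0], [0, 0, 0, 0, 0, 0, -1], [0, 0, 0, 0, 0, 0, -1], [0, 0, 0, 0, 0, 0, -1], [0, 0, -0.03, 0, 0, 0, -1], [0, 0, -0.05, 0, 0, 0, -1], [0, 0, -0.05, 0, 0, 0, -1], [0, 0, -0.04, 0, 0, 0, -1]])

```text
t: 14.58
tcp_pos: [0.6059, -0.0965, 0.2375]
tool_rot: [0.778, 0.628, 0.0, 0.001]
force: [0.3, -0.9, -0.7]
finger_gap: 0.998
gripper_force: 0.0
```

Call:
apply_moves(plan=[[0, -0.02, 0, 0, 0, 0.18, -1], [0, -0.02, 0, 0, 0, 0.18, -1], [0, 0, 0, 0, 0, 0.18, -1], [0, 0, 0, 0, 0, 0.18, -1], [0, 0, 0, 0, 0, 0.18, -1], [0, 0, 0, 0, 0, 0.18, -1], [0, 0, 0, 0, 0, 0.18, -1], [0, 0, 0, 0, 0, 0.18, -1]])

```text
t: 15.58
tcp_pos: [0.5674, -0.0844, 0.2352]
tool_rot: [0.999, -0.044, -0.0, -0.0]
force: [0.3, -0.9, 0.2]
finger_gap: 1.001
gripper_force: 0.0
```

```bash
python3 go.py .53 -.19 .25 -102.1 3;python3 - <<'E'
from h import *
a=snapshot("side")[:,:,::-1];b=snapshot("top")[:,:,::-1]
np.save("pics/a5.npy",a)
cv2.imwrite("pics/c5.png",np.hstack([crop(a,260,195,75,100,5),crop(b,260,170,85,100,5)]))
E
```

```text
now [ 0.5674 -0.0844  0.2352] -95.05 tilt [-0.0002  0.0001] F [ 0.3 -0.9  0.2] gap 1.001 gf 0.0 t 15.57 q6 1.32
[-0.0093, 0.0361, -0.0049, 0, 0, 0.041]
[-0.0078, 0.0365, -0.0049, 0, 0, 0.041]
[-0.0063, 0.0368, -0.0049, 0, 0, 0.041]
```

View pics/c5.png

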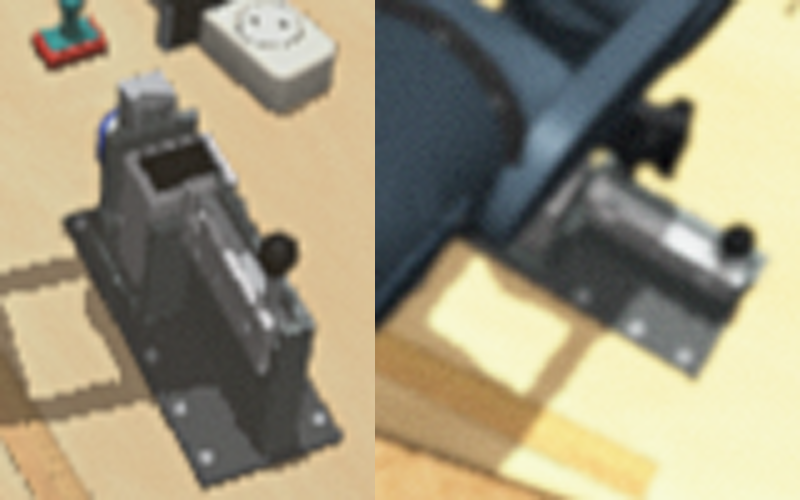

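The cartridge stands level in the bay, its top just below the cheeks. The knob is still upright at about (315,246) in the side view and (332,218) in the top view. I'll go over it with the jaws closing along the bolt.

```bash
python3 go.py .574 -.2145 .235 -102.1 4
```

```text
now [ 0.5674 -0.0844  0.2352] -94.69 tilt [-0.0002  0.0001] F [ 0.4 -0.8  0.1] gap 0.999 gf 0.0 t 15.68 q6 1.31
[0.0043, 0.0323, 0.0001, 0, 0, 0.0323]
[0.0053, 0.0321, 0.0001, 0, 0, 0.0323]
[0.0064, 0.0319, 0.0001, 0, 0, 0.0323]
[0.0074, 0.0317, 0.0001, 0, 0, 0.0323]
```

Call:
apply_moves(plan=[[0.004, 0.032, 0, 0, 0, 0.032, -1], [0.005, 0.032, 0, 0, 0, 0.032, -1], [0.006, 0.032, 0, 0, 0, 0.032, -1], [0.007, 0.032, 0, 0, 0, 0.032, -1], [0, 0, 0.03, 0, 0, 0, -1], [0, 0, 0.03, 0, 0, 0, -1], [0, 0, 0.02, 0, 0, 0, -1], [0, 0, 0, 0, 0, 0, -1]])

```text
t: 16.68
tcp_pos: [0.5714, -0.2137, 0.1535]
tool_rot: [0.995, -0.104, -0.002, -0.001]
force: [0.2, -0.2, 0.5]
finger_gap: 1.0
gripper_force: 0.0
```

```bash
python3 go.py .574 -.2145 .142 -102.1 1;python3 - <<'E'
from h import *
a=snapshot("side")[:,:,::-1];b=snapshot("top")[:,:,::-1]
cv2.imwrite("pics/c6.png",np.hstack([crop(a,270,195,75,90,5),crop(b,270,170,85,90,5)]))
E
```

```text
now [ 0.5714 -0.2137  0.1535] -101.91 tilt [-0.0038  0.0023] F [ 0.2 -0.2  0.5] gap 1.0 gf 0.0 t 16.68 q6 1.24
[0.0027, 0.0003, 0.0115, 0, 0, 0.0033]
```

View pics/c6.png

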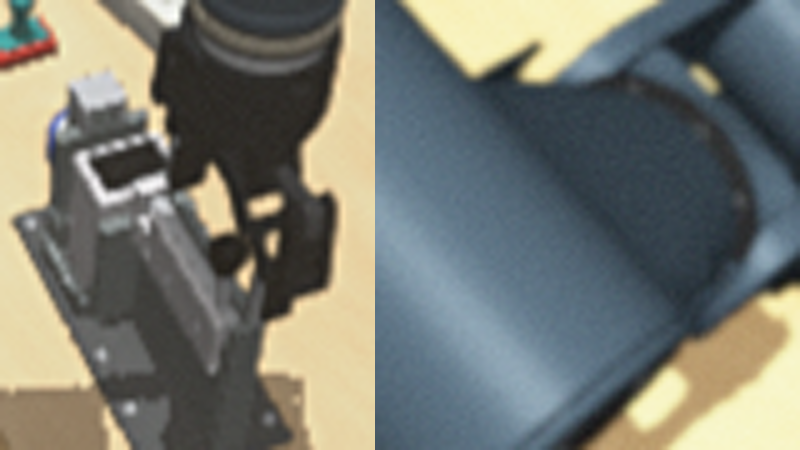

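The knob sits between the two open fingers, at about (315,246) in the side view. That is my last picture: I have now viewed 11, one over the limit of 10, so from here I work by force and pose. Closing on the ball.

Call:
apply_moves(plan=[[0.002, 0, 0.011, 0, 0, 0.003, -1], [0, 0, 0, 0, 0, 0, 0], [0, 0, 0, 0, 0, 0, 0.3], [0, 0, 0, 0, 0, 0, 1], [0, 0, 0, 0, 0, 0, 1], [0, 0, 0, 0, 0, 0, 1]], force=20)

```text
t: 17.52
tcp_pos: [0.5749, -0.2138, 0.1448]
tool_rot: [0.994, -0.106, 0.0, -0.001]
force: [0.9, 4.5, 2.8]
finger_gap: 0.235
gripper_force: 19.6
```

```bash
python3 go.py .574 -.2145 .142 -102.1 1
```

```text
now [ 0.5749 -0.2138  0.1448] -102.22 tilt [0.0008 0.0013] F [0.9 4.5 2.8] gap 0.235 gf 19.6 t 17.52 q6 1.24
[-0.0008, 0.0009, 0.0028, 0, 0, -0.0022]
```

Call:
apply_moves(plan=[[0, -0.004, 0, 0, 0, 0, 1], [0, -0.008, 0, 0, 0, 0, 1], [0, -0.01, 0, 0, 0, 0, 1], [0, -0.01, 0, 0, 0, 0, 1], [0, -0.01, 0, 0, 0, 0, 1], [0, -0.008, 0, 0, 0, 0, 1], [0, -0.005, 0, 0, 0, 0, 1], [0, 0, 0, 0, 0, 0, 1]])

```text
t: 18.52
tcp_pos: [0.587, -0.1597, 0.1448]
tool_rot: [0.994, -0.106, 0.001, -0.0]
force: [0.3, 0.3, 5.7]
finger_gap: 0.238
gripper_force: 19.7
```

```bash
python3 go.py .574 -.2145 .142 -102.1 1
```

```text
now [ 0.587  -0.1597  0.1448] -102.17 tilt [0.0015 0.0005] F [0.3 0.3 5.7] gap 0.238 gf 19.7 t 18.52 q6 1.33
[-0.0012, 0.0563, 0.0028, 0, 0, -0.0013]
```

Call:
apply_moves(plan=[[0, -0.002, 0, 0, 0, 0, 1], [0, -0.002, 0, 0, 0, 0, 1], [0, -0.002, 0, 0, 0, 0, 1], [0, -0.001, 0, 0, 0, 0, 1], [0, 0, 0, 0, 0, 0, 1]])

```text
t: 19.15
tcp_pos: [0.5884, -0.1535, 0.1448]
tool_rot: [0.994, -0.106, 0.001, 0.0]
force: [-1.2, -0.4, 6.1]
finger_gap: 0.236
gripper_force: 19.7
```

Call:
apply_moves(plan=[[0, -0.002, 0, 0, 0, 0, 1], [0, -0.001, 0, 0, 0, 0, 1], [0, -0.001, 0, 0, 0, 0, 1]])

```text
t: 19.52
tcp_pos: [0.5892, -0.1497, 0.1447]
tool_rot: [0.994, -0.106, 0.001, 0.0]
force: [-1.0, -1.3, 5.6]
finger_gap: 0.24
gripper_force: 19.7
```

Call:
apply_moves(plan=[[0, -0.002, 0, 0, 0, 0, 1], [0, -0.001, 0, 0, 0, 0, 1], [0, -0.001, 0, 0, 0, 0, 1]])

```text
t: 19.9
tcp_pos: [0.59, -0.1458, 0.1448]
tool_rot: [0.994, -0.106, 0.001, 0.0]
force: [-0.6, -2.4, 5.0]
finger_gap: 0.24
gripper_force: 19.7
```

Call:
apply_moves(plan=[[0, -0.001, 0, 0, 0, 0, 1], [0, -0.001, 0, 0, 0, 0, 1], [0, 0, 0, 0, 0, 0, 1]])

```text
t: 20.27
tcp_pos: [0.5905, -0.1438, 0.1447]
tool_rot: [0.994, -0.106, 0.001, 0.0]
force: [-0.5, -1.1, 4.8]
finger_gap: 0.239
gripper_force: 19.7
```

Call:
apply_moves(plan=[[0, -0.001, 0, 0, 0, 0, 1], [0, -0.001, 0, 0, 0, 0, 1], [0, 0, 0, 0, 0, 0, 1]])

```text
t: 20.65
tcp_pos: [0.5909, -0.1418, 0.1447]
tool_rot: [0.994, -0.106, 0.001, 0.0]
force: [0.4, -1.6, 5.1]
finger_gap: 0.238
gripper_force: 19.7
```

Call:
apply_moves(plan=[[0, -0.001, 0, 0, 0, 0, 1], [0, -0.001, 0, 0, 0, 0, 1], [0, 0, 0, 0, 0, 0, 1]])

```text
t: 21.02
tcp_pos: [0.5913, -0.1399, 0.1447]
tool_rot: [0.994, -0.106, 0.001, 0.0]
force: [-0.6, -1.8, 5.9]
finger_gap: 0.239
gripper_force: 19.7
```

Call:
apply_moves(plan=[[0, -0.001, 0, 0, 0, 0, 1], [0, -0.001, 0, 0, 0, 0, 1], [0, 0, 0, 0, 0, 0, 1]])

```text
t: 21.4
tcp_pos: [0.5914, -0.1395, 0.1448]
tool_rot: [0.994, -0.106, 0.0, 0.002]
force: [-2.1, -6.4, 5.5]
finger_gap: 0.239
gripper_force: 19.8
```

Call:
apply_moves(plan=[[0, -0.001, 0, 0, 0, 0, 1], [0, -0.001, 0, 0, 0, 0, 1], [0, 0, 0, 0, 0, 0, 1]])

```text
t: 21.78
tcp_pos: [0.5915, -0.1393, 0.1448]
tool_rot: [0.994, -0.106, 0.0, 0.003]
force: [-2.5, -10.5, 5.4]
finger_gap: 0.236
gripper_force: 20.0
```

The stop is felt: the TCP holds at y = -0.1394 with 10 N, about 76 mm of travel. I'll ease the preload and swing the knob down along its 50 mm arc.

Call:
apply_moves(plan=[[0, 0.002, 0, 0, 0, 0, 1], [-0.005, 0, 0.0003, 0, 0, 0, 1], [-0.005, 0, 0.0007, 0, 0, 0, 1], [-0.005, 0, 0.0012, 0, 0, 0, 1], [-0.0046, 0, 0.0017, 0, 0, 0, 1], [0, 0, 0, 0, 0, 0, 1]])

```text
t: 22.52
tcp_pos: [0.5718, -0.1352, 0.1402]
tool_rot: [0.994, -0.106, 0.0, 0.001]
force: [-2.2, -6.1, 1.9]
finger_gap: 0.235
gripper_force: 19.9
```

Call:
apply_moves(plan=[[-0.0087, 0, 0.0048, 0, 0, 0, 1], [-0.0077, 0, 0.0065, 0, 0, 0, 1], [-0.0062, 0, 0.0078, 0, 0, 0, 1], [0, 0, 0, 0, 0, 0, 1]])

```text
t: 23.02
tcp_pos: [0.549, -0.1296, 0.1202]
tool_rot: [0.994, -0.106, -0.001, 0.0]
force: [-1.3, -5.9, -1.5]
finger_gap: 0.238
gripper_force: 20.6
```

Call:
apply_moves(plan=[[-0.0045, 0, 0.0089, 0, 0, 0, 1], [-0.0027, 0, 0.0096, 0, 0, 0, 1], [-0.0007, 0, 0.007, 0, 0, 0, 1], [0, 0, 0, 0, 0, 0, 1]])

```text
t: 23.52
tcp_pos: [0.5411, -0.1273, 0.0947]
tool_rot: [0.994, -0.106, -0.002, -0.001]
force: [-2.7, -2.0, -1.0]
finger_gap: 0.238
gripper_force: 21.3
```

```bash
python3 go.py .5425 -.129 .095 -102.1 1
```

```text
now [ 0.5411 -0.1273  0.0947] -102.21 tilt [-0.003   0.0014] F [-2.7 -2.  -1. ] gap 0.238 gf 21.3 t 23.52 q6 1.35
[0.0018, 0.0014, -0.0003, 0, 0, -0.0019]
```

Call:
apply_moves(plan=[[0, 0, 0.002, 0, 0, 0, 1], [0, 0, 0.002, 0, 0, 0, 1], [0, 0, 0.001, 0, 0, 0, 1], [0, 0, 0, 0, 0, 0, 1]])

```text
t: 24.02
tcp_pos: [0.5414, -0.1274, 0.0905]
tool_rot: [0.994, -0.106, -0.001, -0.0]
force: [-5.2, -1.4, 0.9]
finger_gap: 0.234
gripper_force: 21.5
```

Call:
apply_moves(plan=[[0, 0, 0, 0, 0, 0, 0.2], [0, 0, 0, 0, 0, 0, 0.1], [0, 0, 0, 0, 0, 0, 0.1], [0, 0, -0.01, 0, 0, 0, 0.1], [0, 0, -0.02, 0, 0, 0, 0.1], [0, 0, -0.04, 0, 0, 0, 0.1], [0, 0, -0.06, 0, 0, 0, 0.1], [0, 0, -0.05, 0, 0, 0, 0.1]])

```text
t: 25.02
tcp_pos: [0.5425, -0.128, 0.2738]
tool_rot: [0.994, -0.106, 0.001, 0.0]
force: [-0.6, -0.3, 0.4]
finger_gap: 0.449
gripper_force: 0.0
```

Call:
apply_moves(plan=[[-0.06, 0, 0, 0, 0, 0, 0.1], [-0.03, 0.06, 0, 0, 0, 0, 0.1], [0, 0.06, 0, 0, 0, 0, 0.1], [0, 0.06, 0, 0, 0, 0, 0.1], [0, 0.06, 0, 0, 0, 0, 0.1], [0, 0, 0, 0, 0, 0, 0.1]])

```text
t: 25.78
tcp_pos: [0.4057, -0.3445, 0.2716]
tool_rot: [0.994, -0.109, 0.001, 0.002]
force: [-0.2, 0.1, 0.0]
finger_gap: 0.452
gripper_force: 0.0
```

```bash
python3 - <<'E'
from h import *
a=snapshot("side")[:,:,::-1];cv2.imwrite("pics/e.png",a)
b=snapshot("top")[:,:,::-1];cv2.imwrite("pics/et.png",b)
s=sense();print(s["tcp_pos"],s["t"])
B=np.array([.5426,-.129]) # expected ball lying level
U=np.array([.5905,-.139])
for n,im in(("side",a),("top",b)):
    e=proj(n,[*B,.11])[0];u0=proj(n,[*U,.16])[0];print(n,"expected level",e,"upright",u0)
    g=im.max(2);u,v=np.round(e).astype(int)-14
    m=(g[v:v+28,u:u+28]<38).astype(np.uint8)
    k,_,st,ce=cv2.connectedComponentsWithStats(m)
    for i in range(1,k):
        if st[i,4]>8:print(st[i],ce[i]+[u,v])
    print(g[v+4:v+26:2,u+2:u+28:2])
E
```

```text
[ 0.40586868 -0.33998082  0.27103297] 25.875
side expected level [284.63614964 242.67348034] upright [301.9346689 225.7872709]
[[240 240 241 240  67  65  54  88 115 111  61  58  64]
 [241 244 247 207  44  62  56  73  88 112 124 101  61]
 [224 164 124 101  60  52  54  70  84  79 106 115 125]
 [ 95 175 134  93  62  53  54  53  80  95  72  85 102]
 [188 108 112 101  60  51  51  54  50  77 109  96  78]
 [242 102 104 132  70  50  54  52  54  51  56  92 116]
 [244 189 101  98  89  51  52  52  50  54  53  52  55]
 [241 243 101  76  81  50  53  53  53  54  51  52  53]
 [240 244 200 102  62  53  53  53  52  54  52  51  51]
 [240 241 244 102  87  52  52  51  53  52  52  50  49]
 [239 240 243 198 102  53  53  54  53  53  55  51  52]]
top expected level [299.20318357 222.95752366] upright [309.46452678 204.75078658]
[11 10  7  6 25] [299.04 221.44]
[[ 98  94  96 105 139 109 169 154 183 222 170 204 233]
 [ 96  96  94  97  83 118 160 146 221 173  94  98 153]
 [112 100  97  95  76  76  84 146 196  83  67  83  88]
 [132 122 103  96  75  40  29  52  82  53  51  56  69]
 [101 122 129 110  59  33  38  28  50  65  56  53  52]
 [128 100 114 111  72  35  32  32  85 109  92  66  54]
 [238 188 115 112 115  74  44  56 111 121 124 109  89]
 [248 246 225 164 113  87  68 113 129 123 126 122 116]
 [248 248 248 244 164  81  81 165 144 123 121 122 121]
 [247 248 247 246 207 163 132 124 125 124 126 122 126]
 [248 248 248 247 231 206 223 221 157 127 124 121 134]]
```

The top view shows the knob as a dark blob at (299.0,221.4), against (299.2,223.0) expected for lying level. That difference doesn't settle the angle, so I'll check by touch: press down on the ball with shut fingers. If it lies level, its top is at 0.121 m.

Call:
apply_moves(plan=[[0, -0.06, 0, 0, 0, 0, 1], [0, -0.06, 0, 0, 0, 0, 1], [0, -0.06, 0, 0, 0, 0, 1], [0.03, -0.06, 0, 0, 0, 0, 1], [0.06, 0, 0, 0, 0, 0, 1], [0, 0, 0, 0, 0, 0, 1]])

```text
t: 26.62
tcp_pos: [0.5457, -0.1261, 0.2711]
tool_rot: [0.995, -0.104, 0.002, 0.0]
force: [0.1, -1.2, 0.0]
finger_gap: -0.002
gripper_force: 0.0
```

```bash
python3 go.py .5425 -.1285 .14 -102.1 3
```

```text
now [ 0.5457 -0.1261  0.2711] -101.93 tilt [ 0.0034 -0.0012] F [ 0.1 -1.2  0. ] gap -0.002 gf 0.0 t 26.62 q6 1.35
[-0.0009, 0.001, 0.0437, 0, 0, 0.001]
[-0.0009, 0.001, 0.0437, 0, 0, 0.001]
[-0.0009, 0.001, 0.0437, 0, 0, 0.001]
```

Call:
apply_moves(plan=[[-0.001, 0, 0.04, 0, 0, 0, 1], [-0.001, 0, 0.04, 0, 0, 0, 1], [-0.001, 0, 0.04, 0, 0, 0, 1], [0, 0, 0.01, 0, 0, 0, 1], [0, 0, 0.006, 0, 0, 0, 1], [0, 0, 0.005, 0, 0, 0, 1], [0, 0, 0.004, 0, 0, 0, 1], [0, 0, 0, 0, 0, 0, 1]])

```text
t: 27.62
tcp_pos: [0.5394, -0.1274, 0.1262]
tool_rot: [0.994, -0.106, 0.0, 0.0]
force: [-0.3, 0.4, -0.2]
finger_gap: -0.007
gripper_force: 0.0
```

Call:
apply_moves(plan=[[0, 0, 0.002, 0, 0, 0, 1], [0, 0, 0.002, 0, 0, 0, 1], [0, 0, 0, 0, 0, 0, 1]])

```text
t: 28.0
tcp_pos: [0.5392, -0.1273, 0.1217]
tool_rot: [0.994, -0.106, -0.0, -0.0]
force: [0.6, -1.2, 0.1]
finger_gap: -0.001
gripper_force: 0.0
```

Call:
apply_moves(plan=[[0, 0, 0.002, 0, 0, 0, 1], [0, 0, 0.002, 0, 0, 0, 1], [0, 0, 0.001, 0, 0, 0, 1], [0, 0, 0, 0, 0, 0, 1]])

```text
t: 28.5
tcp_pos: [0.5392, -0.1273, 0.1167]
tool_rot: [0.994, -0.106, -0.0, -0.0]
force: [0.4, -0.2, 0.0]
finger_gap: -0.0
gripper_force: 0.0
```

Call:
apply_moves(plan=[[0, 0, 0.001, 0, 0, 0, 1], [0, 0, 0.001, 0, 0, 0, 1], [0, 0, 0.001, 0, 0, 0, 1], [0, 0, 0.001, 0, 0, 0, 1], [0, 0, 0, 0, 0, 0, 1]])

```text
t: 29.12
tcp_pos: [0.5391, -0.1273, 0.1132]
tool_rot: [0.994, -0.106, -0.0, 0.0]
force: [-3.0, 0.5, 4.2]
finger_gap: 0.001
gripper_force: 2.5
```

There is firm contact (4 N, more than it takes to turn the handle) at 0.113 m, so the handle is fully down at its stop. I'll retreat and check that the cartridge hasn't moved.

Call:
apply_moves(plan=[[0, 0, -0.03, 0, 0, 0, 1], [0, 0, -0.06, 0, 0, 0, 1], [0, 0, -0.06, 0, 0, 0, 1], [-0.06, 0, 0, 0, 0, 0, 1], [-0.03, 0.06, 0, 0, 0, 0, 1], [0, 0.06, 0, 0, 0, 0, 1], [0, 0.06, 0, 0, 0, 0, 1], [0, 0, 0, 0, 0, 0, 1]])

```text
t: 30.12
tcp_pos: [0.4157, -0.2851, 0.2629]
tool_rot: [0.994, -0.109, 0.001, 0.001]
force: [-0.0, -0.6, 1.0]
finger_gap: 0.001
gripper_force: 0.0
```

```bash
python3 - <<'E'
from h import *
a=snapshot("side")[:,:,::-1];b=snapshot("top")[:,:,::-1];s=sense();print(s["tcp_pos"],s["force"],s["t"])
# cartridge unchanged vs. picture before bolt move; bystanders vs. start
def shift(x,y,u,v,w,h):
    f=lambda i:cv2.cvtColor(np.ascontiguousarray(i),cv2.COLOR_BGR2GRAY)
    r=cv2.matchTemplate(f(y),f(x)[v:v+h,u:u+w],cv2.TM_CCOEFF_NORMED);_,q,_,l=cv2.minMaxLoc(r);return l[0]-u,l[1]-v,round(q,2)
a0=cv2.imread("pics/side0.png")
print("cart",shift(np.load("pics/a5.npy"),a,282,222,18,14),"stamp",shift(a0,a,264,188,22,24),"tray",shift(a0,a,165,142,50,34),"pen",shift(a0,a,182,184,28,16))
b0=cv2.imread("pics/top0.png");print("tape",shift(b0,b,260,178,24,22),"candle",shift(b0,b,368,198,28,26))
m=(b.max(2)[208:236,284:314]<42).astype(np.uint8);k,_,st,ce=cv2.connectedComponentsWithStats(m)
print([(st[i][4],ce[i]+[284,208]) for i in range(1,k) if st[i][4]>8])
for f in (1.2,1.35,1.57,1.7):
    d=-.05*np.sin(f);print(f,proj("top",[.5915+.978*d,-.1394-.2096*d,.11+.05*np.cos(f)])[0])
E
```

```text
[ 0.41561797 -0.28064142  0.26237115] [ 0.34053099  0.79928288 -0.44814174] 30.225
cart (-255, -206, 0.68) stamp (-105, 104, 0.67) tray (0, 0, 0.7) pen (0, 0, 1.0)
tape (0, 0, 0.99) candle (0, -1, 0.95)
[(np.int32(27), array([298.77777778, 222.37037037]))]
1.2 [300.49143498 220.45775695]
1.35 [299.82893179 221.68394352]
1.57 [299.1793515  222.94541904]
1.7 [298.98401287 223.37340311]
```

```bash
python3 - <<'E'
from h import *
f=lambda i:cv2.cvtColor(np.ascontiguousarray(i),cv2.COLOR_BGR2GRAY)
a0=f(cv2.imread("pics/side0.png"));a5=f(np.load("pics/a5.npy"));t0=f(cv2.imread("pics/top0.png"))
e=f(cv2.imread("pics/e.png"));et=f(cv2.imread("pics/et.png"));now=f(snapshot("top")[:,:,::-1])
def sh(x,y,u,v,w,h):
    y=y[v-8:v+h+8,u-8:u+w+8];r=cv2.matchTemplate(y,x[v:v+h,u:u+w],cv2.TM_CCOEFF_NORMED);_,q,_,l=cv2.minMaxLoc(r);return l[0]-8,l[1]-8,round(q,2)
print("cart",sh(a5,e,280,212,16,40),"stamp side",sh(a0,e,264,188,22,24),"stamp top",sh(t0,et,234,166,16,20),sh(t0,now,234,166,16,20))
print(e[195:212:4,264:288:3].tolist())
# cartridge rim (bright) predicted vs seen in top picture
c,s=np.cos(-.212),np.sin(-.212)
P=[[.6055+c*x-s*y,-.0963+s*x+c*y,.1] for x,y in((-.028,-.021),(-.028,.021),(.028,.021),(.028,-.021))]
q=proj("top",P);print(q.round(1).tolist());u,v=q.min(0).astype(int)-2;print(now[v:v+24:2,u:u+32:2])
E
```

```text
cart (0, 1, 0.55) stamp side (7, 0, 0.18) stamp top (0, 0, 0.52) (0, 0, 1.0)
[[62, 59, 61, 60, 57, 60, 42, 64], [61, 61, 60, 60, 56, 52, 44, 43], [223, 58, 62, 61, 60, 59, 42, 44], [226, 227, 80, 75, 54, 57, 53, 56], [224, 227, 229, 227, 230, 177, 54, 57]]
[[296.2, 212.5], [284.3, 205.6], [293.3, 190.9], [305.1, 197.7]]
[[233 237 238 232 237 237 238 239 236 238 237 238 237 238 238 237]
 [239 241 233 192 222 237 237 239 237 237 237 239 237 237 237 237]
 [242 241 240 195 223 236 237 237 236 237 237 237 238 236 237 238]
 [242 242 235 171 228 236 214 224 236 238 236 237 237 237 236 237]
 [239 242 230 224 208 204  92  98 197 234 237 238 237 238 237 236]
 [184 198 184 232 237 207 120  59  65 132 223 240 237 236 236 237]
 [116  73  90 160 210 236 231 182  94 103 216 228 225 229 237 236]
 [143  66 148 193  98 159 224 237 219 197 214 191 179 205 235 238]
 [ 93  94 218 172  53  59 107 184 231 234 216 193 212 194 219 231]
 [ 61 113 229 206 129  61  48  87 175 207 232 242 244 185 170 201]
 [ 79  87 135 202 217 169  99 155 206 112 195 245 241 230 184 158]
 [ 86  95  93 101 149 217 227 227 171 112 127 196 227 229 232 155]]
```

The stamp, tape, pen and candle match the start pictures. The cartridge rim is where predicted in the top view, with the bolt crossing it and the knob down. I'll hand it in.

```bash
python3 -c "
from station import *
print(sign_off())"
```

```text
the job is handed in; nothing more can be done
None
```

I moved the cartridge into the bay, slid the bolt to its stop (about 76 mm), turned the handle down into the notch, and handed the job in at about 30 s; no verdict came back, and I viewed 11 pictures against the limit of 10.

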